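Feel the dock wells for spent plugs, then seat the tube

TASK

Two of the three shuttered wells in the tube dock still have a spent plug at the bottom. Take the feeler rod, feel gently down through the shutters until you have touched the bottom of the empty well, and put the rod back upright in its stand; then push the blue-capped tube that stands alone beside the dock fully home, upright, in that empty well and let go. Push gently throughout (never more than about 2.5 kg of force on the dock) and leave the orange-capped tube, the timer and the tape roll near the dock alone.

Things in the scene. Friction and masses are not known exactly. Their poses are not given: they have to be found in the camera images.
- dock: aluminium tube dock fixed to the worktop, black foot, blue stripe along each long side: 66 x 170 mm, 85 mm high (foot 78 x 182 mm). Origin: centre of the underside; z up, y along the row of three wells. Each well is 39 mm (x) by 32.5 mm (y) with chamfered mouth; one is empty, 67 mm deep; the other two hold a spent plug and are 18 to 26 mm shallower. Which is which cannot be seen.
- well0_mouth (a point): centre of the mouth of well 0, level with the dock's top face (dock frame: x 0, y +52 mm, z 85 mm). 3 mm below it two black sprung shutter leaves, hinged at the well's x sides, close the well and swing down when something is pushed through (rod 1 N, tube about 5 N); lower, from 20 to 45 mm below the mouth, sprung cheeks on the y sides grip the tube (not the rod): it enters them with about 3 N and then rubs with 1 to 3 N, so it stays where it is left and must be pushed home
- well0_floor (a point): centre of the floor that well 0 has when empty, 67 mm below its mouth (dock frame: x 0, y +52 mm, z 18 mm); if a spent plug is in the well, its flat top is 18 to 26 mm above this point. The floor is sprung: it gives about 1 mm per 2.5 N after the first 1.5 N, at most 6 mm
- well1_mouth (a point): centre of the mouth of well 1, level with the dock's top face (dock frame: x 0, y 0 mm, z 85 mm). 3 mm below it two black sprung shutter leaves, hinged at the well's x sides, close the well and swing down when something is pushed through (rod 1 N, tube about 5 N); lower, from 20 to 45 mm below the mouth, sprung cheeks on the y sides grip the tube (not the rod): it enters them with about 3 N and then rubs with 1 to 3 N, so it stays where it is left and must be pushed home
- well1_floor (a point): centre of the floor that well 1 has when empty, 67 mm below its mouth (dock frame: x 0, y 0 mm, z 18 mm); if a spent plug is in the well, its flat top is 18 to 26 mm above this point. The floor is sprung: it gives about 1 mm per 2.5 N after the first 1.5 N, at most 6 mm
- well2_mouth (a point): centre of the mouth of well 2, level with the dock's top face (dock frame: x 0, y -52 mm, z 85 mm). 3 mm below it two black sprung shutter leaves, hinged at the well's x sides, close the well and swing down when something is pushed through (rod 1 N, tube about 5 N); lower, from 20 to 45 mm below the mouth, sprung cheeks on the y sides grip the tube (not the rod): it enters them with about 3 N and then rubs with 1 to 3 N, so it stays where it is left and must be pushed home
- well2_floor (a point): centre of the floor that well 2 has when empty, 67 mm below its mouth (dock frame: x 0, y -52 mm, z 18 mm); if a spent plug is in the well, its flat top is 18 to 26 mm above this point. The floor is sprung: it gives about 1 mm per 2.5 N after the first 1.5 N, at most 6 mm
- rod: feeler rod, 150 mm long, 80 g, standing upright in its stand: steel shaft 14 mm thick from 0 to 86 mm, then an orange handle 20 mm thick from 86 to 150 mm. Origin: centre of the flat lower tip; z along the rod to the handle
- rod_tip (a point): the rod's lower tip (same point as the rod's origin)
- stand: rod stand fixed to the worktop: white block 44 x 44 mm, 55 mm high, on a black foot 78 x 78 x 8 mm. Origin: centre of the underside. A vertical square hole 19 x 19 mm, 47 mm deep, mouth chamfered 3 mm, runs down its middle; its floor is 8 mm above the worktop
- stand_mouth (a point): centre of the stand's hole, at its mouth (55 mm above the worktop)
- tube_blue: the new tube: 50 ml tube with BLUE cap standing alone on the worktop, 60 g, 118 mm high; body 29 mm thick, cap 34 mm thick from 105 to 118 mm. Origin: centre of the flat foot; z up to the cap
- tube_foot (a point): centre of the blue-capped tube's foot (same point as its origin)
- tube_orange: bystander: 50 ml tube with ORANGE cap, standing on the worktop, 118 mm high, 34 mm thick. Origin: centre of its foot; z up
- timer: bystander: white lab timer lying on the worktop, 64 x 66 x 19 mm. Origin: centre of the underside
- tape_roll: bystander: blue roll of tape, 52 mm across, 19 mm high, lying flat. Origin: centre of the underside

How it is judged:
On the way, in this order (a step that is already met when the one before it is completed fails the run):
1. the rod's tip has been brought down to the bottom of the empty well (within 5 mm of it) and felt it (((horizontal distance between rod_tip and well0_floor below 0.012 m and z of rod_tip in the frame of well0_floor below 0.005 m) or (horizontal distance between rod_tip and well1_floor below 0.012 m and z of rod_tip in the frame of well1_floor below 0.005 m) or (horizontal distance between rod_tip and well2_floor below 0.012 m and z of rod_tip in the frame of well2_floor below 0.005 m))), for 0.1 s.
2. the rod is back upright in its stand (horizontal distance between rod_tip and stand_mouth below 0.01 m and z of rod_tip in the frame of stand below 0.014 m and angle between rod's own z axis and vertical below 0.2 rad), for 0.1 s.
3. the blue-capped tube is fully home in the empty well (((horizontal distance between tube_foot and well0_floor below 0.006 m and z of tube_foot in the frame of well0_floor below 0.004 m) or (horizontal distance between tube_foot and well1_floor below 0.006 m and z of tube_foot in the frame of well1_floor below 0.004 m) or (horizontal distance between tube_foot and well2_floor below 0.006 m and z of tube_foot in the frame of well2_floor below 0.004 m))), for 0.2 s.
At the end, for the whole second after the job is handed in: The blue-capped tube stands at rest in the empty well, its foot within 4 mm of the well's floor and 6 mm of its axis, tilted less than 0.1 rad; the rod stands at rest in its stand, its tip within 6 mm of the hole's floor and 10 mm of its axis, tilted less than 0.2 rad (all of step 2 and ((horizontal distance between tube_foot and well0_floor below 0.006 m and z of tube_foot in the frame of well0_floor below 0.004 m) or (horizontal distance between tube_foot and well1_floor below 0.006 m and z of tube_foot in the frame of well1_floor below 0.004 m) or (horizontal distance between tube_foot and well2_floor below 0.006 m and z of tube_foot in the frame of well2_floor below 0.004 m)) and angle between tube_blue's own z axis and vertical below 0.1 rad and linear speed of each of tube_blue, rod below 0.02 m/s); the robot touches nothing.
It fails at once if the dock, with anything in its wells, is pushed with more than 25 N (contact force between dock and anything else above 25 N).
It fails at once if the blue-capped tube is knocked over or dropped on its side (angle between tube_blue's own z axis and vertical above 0.6 rad).
It fails at once if the orange-capped tube, the timer or the tape roll is shifted more than 20 mm (distance of any of tube_orange, timer, tape_roll from where it was at the start of the episode above 0.02 m).
It also fails if it takes over 72 s, if anything falls off the work surface, if the arm or the gripper's body presses on something with over 40 N, if the wrist force passes 120 N, or if a joint passes its speed limit or range.

ROBOT

A 6-joint arm with a two-finger parallel gripper is mounted at the origin on a cart in front of the work surface, level with it; the furniture and walls round the work are solid. World frame = base frame: x ahead of the robot, y to its left, z up, the work surface at z = 0. Lengths are in m, angles in rad, forces in N, time in s.
With the tool pointing down it reaches from about 0.325 to 0.875 m from the base axis. Payload 4.4 kg.
Tool frame: the origin (TCP) lies at the very end of the fingers, on their centre line; the grasp point (between the pads) lies 19 mm behind it; z points along the fingers, y is the line along which they close (so a half turn about z gives the same grasp; the last joint's range is limited). The gripper opens to 85 mm and grips with 20 to 120 N. Pads are 22 mm wide; open, the fingers measure 114 mm over their backs; the gripper's body (76 mm by 85 mm) begins 54 mm behind the grasp point. The pads swing forward as they close: fully open they stand 13 mm farther back than shut.
Start: joints at [-1.476, 0.207, 1.542, -0, 1.393, -0.15], TCP at [0.139, -0.558, 0.231] pointing down, gripper open.
Joint ranges: [-2.73, 2.73], [-0.86, 2.22], [0.23, 2.46], [-1.11, 4.25], [0.08, 2.63], [-2.82, 2.82]. Speed limits (rad/s): [2.79, 2.79, 3.14, 3.14, 3.14, 3.14].

INTERFACE

Orientations are given as a unit quaternion [x, y, z, w].
In Python, from cell import status, eyes, order gives the robot as it stands. The module is installed in compiled form; this text tells all that it offers.
- The arm moves only by the shell command python3 -m inch 'ROWS' [FORCE]. ROWS is JSON, a list of rows, each an object with "delta_rot": the turn, a rotation vector about the tool's x, y, z in degrees, a list of three; "delta_pos": the shift along the tool's x, y, z in mm, a list of three; "gripper": the finger opening in mm, from 0 to 85.4. A call has 1 to 5 rows; each row shifts and turns the commanded pose from where the row before left it, along the tool's axes as they then stand; what a row does not reach is not made up. A row lasts 1/10 s, in which the tool goes at most 50 mm and 8.59 degrees, less where a joint would pass 70% of its speed; a pose out of reach is approached as far as the arm can. A call is refused whole if a number of a shift passes 50 or a number of a turn 8.59, either way. A call with a gripper value outside its range is refused whole. The fingers move at their own pace and stop on an object; FORCE is the grip in N (left out, the last holds). Time passes only in rows, so rows that do not move let the fingers close. It gives the time, the measured TCP pose, the force, the opening and the grip force at its end, in the units of the state.
- status.observe(): the state, without advancing time (a new reading comes with each control period).
- eyes.snapshot(name): name is "scene" or "top" or "wrist"; returns a dict with "frame" (480x640x3 uint8, blue, green, red), "fx", "fy", "cx", "cy" (pixels), "position" and "orientation" of the camera in the world. Camera axes: x right, y down, z forward; pixel columns grow to the right and rows downward; lengths in m; the calibration is good to about 2 mm. A picture is of the moment at which its call begins. There is no depth.
- order.finish_job(): hands the job in; it is judged then, once.
The state is a dict: "clock": time; "joints": joint angles; "qd": joint speeds; "effort": joint torques, N m; "tool_pos": TCP position; "eef_rot": TCP orientation; "contact_force": force on the tool from outside, world axes, zero at the start; "wrist_torque": the same for the moment, N m; "finger_gap": opening from 0.0 (shut) to 1.0 (fully open); "gripper_force": force on a finger pad.
Only numpy, scipy, OpenCV 4.12 (cv2) and the standard library are available. Lean on these libraries where they do the work, as an engineer would, in place of code of your own. Each camera call takes 0.05 s, during which the arm holds its last target. There are 200 camera calls.

## Working session

There is one attempt and no reset: what is moved stays moved. The work goes in short steps, Python scripts to look and compute and a shell command to move; the robot and the scene stay as the last step left them, time stands still between calls to the robot, and variables do not carry over. Pictures are saved under pics/ and viewed, at most 10 in all, crops included, and the job is handed in when it is done.

```bash
mkdir -p pics
cat > h.py <<'E'
import numpy as np,cv2
from scipy.spatial.transform import Rotation as R
from cell import status,eyes,order
def snap(n,f=None):
    s=eyes.snapshot(n)
    if f: cv2.imwrite('pics/'+f,s['frame'])
    return s
def ray(s,u,v,z):
    d=R.from_quat(s['orientation']).apply([(u-s['cx'])/s['fx'],(v-s['cy'])/s['fy'],1]);p=np.array(s['position'])
    return p+d*(z-p[2])/d[2]
def px(s,P):
    c=R.from_quat(s['orientation']).inv().apply(np.array(P)-s['position'])
    return c[...,0]/c[...,2]*s['fx']+s['cx'],c[...,1]/c[...,2]*s['fy']+s['cy']
def blobs(s,lo,hi,amin=60):
    m=cv2.inRange(cv2.cvtColor(s['frame'],cv2.COLOR_BGR2HSV),lo,hi)
    n,_,st,c=cv2.connectedComponentsWithStats(m)
    return [(c[i].round(1).tolist(),st[i].tolist()) for i in range(1,n) if st[i][4]>amin]
E
python3 - <<'E'
from h import *
import pickle
o=status.observe();print(o)
for n in('scene','top'):
    s=snap(n,n+'0.png');pickle.dump(s,open(n+'.pkl','wb'))
    print(n,s['position'],R.from_quat(s['orientation']).as_matrix().round(3).tolist(),s['fx'])
    print('blue',blobs(s,(95,100,50),(130,255,255)));print('orange',blobs(s,(5,120,100),(22,255,255)))
E
```

```text
{'clock': 0.0, 'joints': array([-1.47647878e+00,  2.07453636e-01,  1.54297768e+00,  1.16523518e-05,
        1.39350562e+00, -1.50498347e-01]), 'qd': array([ 4.25796360e-05,  9.60169370e-05, -1.37609904e-03, -1.29626016e-03,
        6.93992119e-04, -3.98110667e-03]), 'effort': array([ 7.36707898e-04, -3.83038330e+01, -2.91594994e+01, -1.82447129e-04,
        1.05617681e-02,  6.63740295e-06]), 'tool_pos': array([ 0.13928738, -0.55708128,  0.23009542]), 'eef_rot': array([ 9.92516941e-01,  1.22101380e-01,  3.86529932e-05, -1.17151881e-03]), 'contact_force': array([ 1.07521179,  0.3155891 , -0.29015223]), 'wrist_torque': array([-0.02499309, -0.03601197, -0.02882823]), 'gripper_force': 0.0, 'finger_gap': 0.9983735971934489}
scene [ 0.25248966 -0.58286307  0.60125134] [[0.909, -0.242, 0.339], [-0.416, -0.554, 0.721], [0.013, -0.797, -0.604]] 433.58857439833764
blue [([330.7, 110.9], [282, 94, 87, 41, 1211]), ([237.6, 163.5], [231, 159, 14, 10, 124]), ([525.4, 196.0], [516, 188, 19, 17, 240]), ([506.1, 224.1], [500, 217, 14, 13, 61]), ([579.0, 249.4], [565, 235, 29, 30, 516])]
orange [([243.
[... 356 characters left out ...]
88]] 538.0861954170239
blue [([382.2, 33.3], [374, 24, 17, 19, 245]), ([445.0, 40.0], [437, 32, 17, 17, 232]), ([189.1, 49.2], [182, 39, 14, 23, 66]), ([220.5, 50.7], [209, 41, 24, 26, 147]), ([461.3, 49.7], [453, 42, 18, 17, 223]), ([55.4, 104.4], [0, 45, 99, 119, 8347]), ([225.2, 108.7], [137, 46, 152, 103, 6711]), ([197.3, 59.1], [188, 48, 17, 20, 66]), ([212.9, 67.3], [204, 53, 18, 27, 84]), ([228.7, 80.2], [221, 75, 18, 15, 65]), ([365.5, 171.2], [355, 159, 23, 24, 243]), ([162.1, 278.1], [153, 270, 19, 17, 254])]
orange [([463.6, 32.9], [455, 25, 18, 17, 252]), ([410.9, 52.3], [398, 34, 31, 33, 585]), ([204.6, 156.3], [195, 147, 20, 19, 287]), ([478.8, 265.6], [470, 259, 18, 14, 165])]
```

View pics/top0.png

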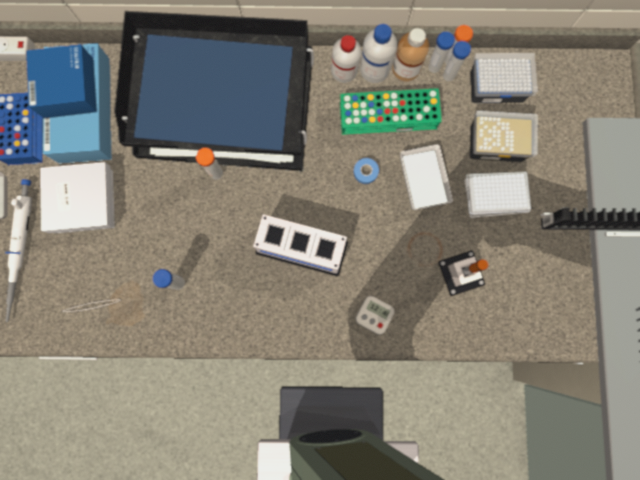

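View pics/scene0.png

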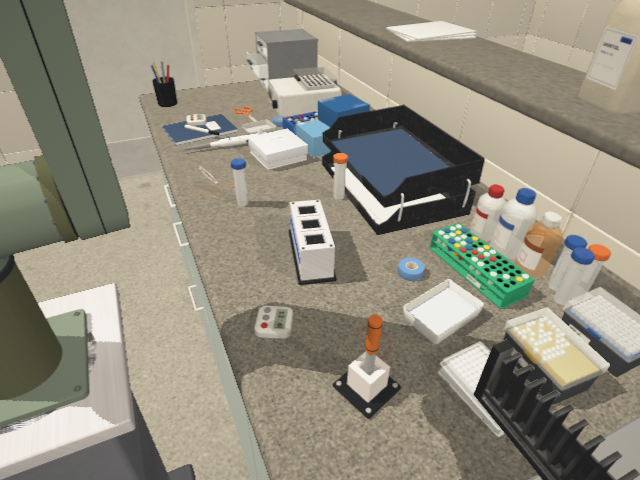

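Top view: dock at (300,243) with wells near (272,234), (300,242), (326,249). The stand is at (463,272) with the rod handle top at (482,265), and the blue tube cap is at (162,278). The timer (375,315) and tape roll (366,170) are clear of these.

Run:
```python
from h import *
import pickle
s=pickle.load(open('top.pkl','rb'));f=s['frame']
g=f.min(2)
m=(g>150).astype(np.uint8);m[:,:240]=0;m[:,360:]=0;m[:205]=0;m[285:]=0
c=max(cv2.findContours(m,cv2.RETR_EXTERNAL,cv2.CHAIN_APPROX_NONE)[0],key=cv2.contourArea)
b=cv2.boxPoints(cv2.minAreaRect(c));P=np.array([ray(s,*q,.085) for q in b]);print('dock',P.round(4).tolist(),P.mean(0),[np.linalg.norm(P[i]-P[i-1]).round(4) for i in range(4)])
d=((f.max(2)<70)).astype(np.uint8);n,_,st,ce=cv2.connectedComponentsWithStats(d)
for i in range(1,n):
    if 255<ce[i][0]<345 and 220<ce[i][1]<265 and st[i][4]>60: print('well',ce[i],st[i],ray(s,*ce[i],.08).round(4))
print('tube',ray(s,162.1,278.1,.118))
m=cv2.inRange(cv2.cvtColor(f,cv2.COLOR_BGR2HSV),(5,120,100),(22,255,255));print('rod handle', ray(s,482,265.3,.155), ray(s,478.8,265.6,.14))
# stand foot
k=(f.max(2)<60).astype(np.uint8);k[:,:430]=0;k[:,500:]=0;k[:245]=0;k[305:]=0
c=max(cv2.findContours(k,cv2.RETR_EXTERNAL,cv2.CHAIN_APPROX_NONE)[0],key=cv2.contourArea);b=cv2.boxPoints(cv2.minAreaRect(c));P=np.array([ray(s,*q,.008) for q in b]);print('stand',P.round(4).tolist(),P.mean(0))
t=pickle.load(open('scene.pkl','rb'));
print('rod scene',ray(t,375,318,.158),'tube scene',ray(t,237.6,163.5,.112))
w=snap('wrist','w0.png');o=status.observe()
Rt=R.from_quat(o['eef_rot']);print(Rt.inv().apply(np.array(w['position'])-o['tool_pos']),(Rt.inv()*R.from_quat(w['orientation'])).as_matrix().round(3).tolist(),w['fx'])
cv2.imwrite('pics/c.png',cv2.resize(f[200:310,230:510],None,fx=2.8,fy=2.8))
```

```text
dock [[0.527, 0.1721, 0.085], [0.5962, 0.1552, 0.085], [0.5508, -0.0118, 0.085], [0.4825, 0.0066, 0.085]] [0.53912185 0.08052102 0.085     ] [np.float64(0.1713), np.float64(0.0713), np.float64(0.1731), np.float64(0.0708)]
well [274.03  234.645] [266 226  17  18 200] [0.5534 0.1305 0.08  ]
well [299.5920398 241.5920398] [292 233  16  18 201] [0.5402 0.08   0.08  ]
well [325.33830846 248.46268657] [318 240  16  18 201] [0.5272 0.0294 0.08  ]
well [298.70940171 264.29059829] [256 253  84  23 117] [0.4954 0.0809 0.08  ]
tube [0.46212408 0.33371935 0.118     ]
rod handle [ 0.48885584 -0.25366431  0.155     ] [ 0.48999469 -0.25223536  0.14      ]
stand [[0.5132, -0.2055, 0.008], [0.535, -0.2687, 0.008], [0.4644, -0.29, 0.008], [0.443, -0.2273, 0.008]] [ 0.48891708 -0.24789865  0.008     ]
rod scene [ 0.49025882 -0.25289791  0.158     ] tube scene [0.46151536 0.333336   0.112     ]
[ 0.07603892  0.00134689 -0.14266092] [[0.0, -0.954, -0.3], [1.0, 0.0, -0.001], [0.001, -0.3, 0.954]] 405.7088812916627
```

View pics/c.png

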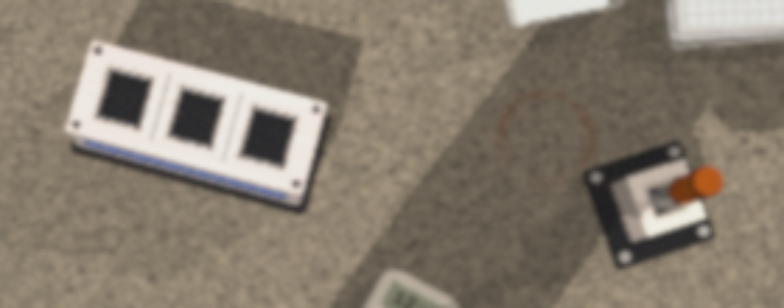

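Measurements agree: three wells 52 mm apart, with the rod near (0.489,-0.252) and the tube near (0.462,0.333). Moving above the rod.

```bash
python3 -m inch '[{"delta_pos":[46,-23,0],"delta_rot":[0,0,0],"gripper":60},{"delta_pos":[46,-23,0],"delta_rot":[0,0,0],"gripper":60},{"delta_pos":[46,-23,0],"delta_rot":[0,0,0],"gripper":60},{"delta_pos":[46,-23,0],"delta_rot":[0,0,0],"gripper":60},{"delta_pos":[46,-23,0],"delta_rot":[0,0,0],"gripper":60}]' 30 && python3 -m inch '[{"delta_pos":[46,-23,0],"delta_rot":[0,0,0],"gripper":60},{"delta_pos":[46,-23,0],"delta_rot":[0,0,0],"gripper":60},{"delta_pos":[40,-23,0],"delta_rot":[0,0,0],"gripper":60},{"delta_pos":[0,0,0],"delta_rot":[0,0,0],"gripper":60},{"delta_pos":[0,0,0],"delta_rot":[0,0,0],"gripper":60}]'
```

```text
clock: 0.65
tool_pos: [0.3302, -0.3936, 0.2311]
eef_rot: [0.993, 0.122, -0.0, -0.0]
contact_force: [0.2, -0.2, 0.5]
finger_gap: 0.702
gripper_force: 0.0
clock: 1.15
tool_pos: [0.4387, -0.2972, 0.2309]
eef_rot: [0.992, 0.124, -0.0, -0.0]
contact_force: [-1.2, -0.3, -0.4]
finger_gap: 0.704
gripper_force: 0.0
```

```bash
cat >> h.py <<'E'
def totool(xyz):
    o=status.observe();Rt=R.from_quat(o['eef_rot']);d=np.array(xyz)-o['tool_pos']
    return (Rt.inv().apply(d)*1000).round(1)
E
python3 - <<'E'
from h import *
s=snap('wrist','w1.png');print(blobs(s,(5,120,100),(22,255,255)))
print(px(s,[.489,-.252,.158]),px(s,[.489,-.252,.055]),totool([.489,-.252,.107]))
E
```

```text
[([272.0, 139.1], [250, 119, 46, 41, 1360])]
(np.float64(261.8050263801029), np.float64(142.3077007667875)) (np.float64(281.95363949387075), np.float64(131.7981994784921)) [ 60.7 -32.3 123.9]
```

View pics/w1.png

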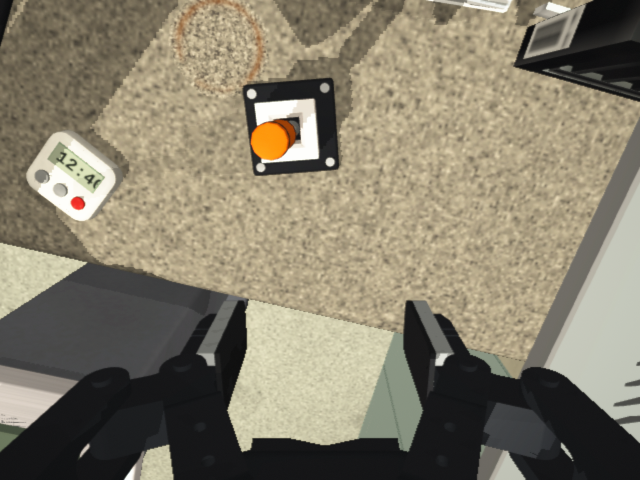

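The rod's top disc is at (269,141), radius about 19. The foot screws are at (252,94), (324,88), (330,162), (261,168), and the timer is well off to the left at (72,175).

Run:
```python
from h import *
s=snap('wrist')
p=ray(s,269,141,.158);q=np.mean([ray(s,*c,.009) for c in [(252,94),(324,88),(330,162),(261,168)]],0)
print(p,q,totool([p[0],p[1],.107]))
```

```text
[ 0.48998906 -0.25650533  0.158     ] [ 0.48937886 -0.25678128  0.009     ] [ 61.1 -28.2 123.9]
```

```bash
python3 -m inch '[{"delta_pos":[31,-14,10],"delta_rot":[0,0,0],"gripper":60},{"delta_pos":[30,-14,14],"delta_rot":[0,0,0],"gripper":60},{"delta_pos":[0,0,40],"delta_rot":[0,0,0],"gripper":60},{"delta_pos":[0,0,30],"delta_rot":[0,0,0],"gripper":60},{"delta_pos":[0,0,0],"delta_rot":[0,0,0],"gripper":60}]'
python3 - <<'E'
from h import *
s=snap('wrist');print(blobs(s,(5,120,100),(22,255,255)),px(s,[.490,-.2565,.158]),totool([.490,-.2565,.107]))
E
```

```text
clock: 1.75
tool_pos: [0.4863, -0.255, 0.1321]
eef_rot: [0.993, 0.121, -0.004, -0.004]
contact_force: [-0.8, 0.2, -0.2]
finger_gap: 0.7
gripper_force: 0.0
[([184.0, 94.5], [181, 85, 7, 19, 64]), ([283.5, 138.3], [279, 128, 10, 21, 69]), ([325.9, 282.3], [299, 250, 54, 69, 2282]), ([324.7, 335.3], [295, 306, 60, 60, 2825])] (np.float64(327.2747987573606), np.float64(342.59572536053923)) [ 1.8  0.8 28. ]
```

```bash
python3 -m inch '[{"delta_pos":[2,1,15],"delta_rot":[0,0,0],"gripper":60},{"delta_pos":[1,0,11],"delta_rot":[0,0,0],"gripper":40},{"delta_pos":[0,0,0],"delta_rot":[0,0,0],"gripper":10},{"delta_pos":[0,0,0],"delta_rot":[0,0,0],"gripper":10},{"delta_pos":[0,0,0],"delta_rot":[0,0,0],"gripper":10}]' 40 && python3 -m inch '[{"delta_pos":[0,0,0],"delta_rot":[0,0,0],"gripper":10},{"delta_pos":[0,0,0],"delta_rot":[0,0,0],"gripper":10}]'
```

```text
clock: 2.3
tool_pos: [0.4943, -0.2567, 0.1119]
eef_rot: [0.993, 0.122, 0.0, 0.0]
contact_force: [-0.3, 0.3, -1.3]
finger_gap: 0.221
gripper_force: 38.9
clock: 2.5
tool_pos: [0.4941, -0.2565, 0.1116]
eef_rot: [0.993, 0.122, 0.0, 0.0]
contact_force: [0.5, 0.2, -1.5]
finger_gap: 0.22
gripper_force: 38.9
```

```bash
python3 -m inch '[{"delta_pos":[0,0,-20],"delta_rot":[0,0,0],"gripper":10},{"delta_pos":[0,0,-35],"delta_rot":[0,0,0],"gripper":10},{"delta_pos":[0,0,-40],"delta_rot":[0,0,0],"gripper":10},{"delta_pos":[0,-20,-25],"delta_rot":[0,0,0],"gripper":10},{"delta_pos":[0,-40,0],"delta_rot":[0,0,0],"gripper":10}]' && python3 -m inch '[{"delta_pos":[0,-45,0],"delta_rot":[0,0,0],"gripper":10},{"delta_pos":[0,-45,0],"delta_rot":[0,0,0],"gripper":10},{"delta_pos":[0,-30,0],"delta_rot":[0,0,0],"gripper":10},{"delta_pos":[0,0,0],"delta_rot":[0,0,0],"gripper":10},{"delta_pos":[0,0,0],"delta_rot":[0,0,0],"gripper":10}]'
python3 - <<'E'
from h import *
s=snap('wrist','w2.png')
print([np.round(px(s,p),1) for p in ([.527,.029,.085],[.540,.08,.085],[.5534,.1305,.085])],totool([.527,.029,.2]))
E
```

```text
clock: 3.0
tool_pos: [0.4827, -0.2014, 0.2372]
eef_rot: [0.993, 0.121, 0.005, 0.004]
contact_force: [0.8, 0.9, -1.1]
finger_gap: 0.222
gripper_force: 39.1
clock: 3.5
tool_pos: [0.4504, -0.0815, 0.2317]
eef_rot: [0.992, 0.123, 0.0, 0.001]
contact_force: [1.8, -1.1, -0.9]
finger_gap: 0.222
gripper_force: 39.3
[array([189.,  70.]), array([113.1,  28. ]), array([ 33.6, -16.9])] [101.  -89.4  31.6]
```

View pics/w2.png

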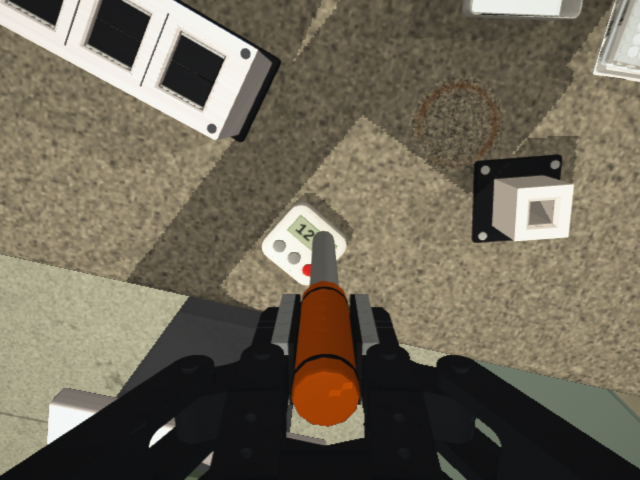

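The rod hangs straight, with its tip at about (323,237). The nearest well is at (193,72), the middle one at (117,30), and the stand's hole is at (541,212).

Run:
```python
from h import *
s=snap('wrist')
a=ray(s,193,72,.082);b=ray(s,117,30,.082);st=ray(s,541,212,.055)
print('well',a,b,np.linalg.norm(a-b),'stand',st,'tip',ray(s,323,242,.128),status.observe()['tool_pos'])
print(totool([a[0],a[1],.2]))
```

```text
well [0.52682043 0.0263563  0.082     ] [0.5400535  0.07811623 0.082     ] 0.05342474944857907 stand [ 0.49076794 -0.25418469  0.055     ] tip [ 0.4463248  -0.08358225  0.128     ] [ 0.45078087 -0.08264316  0.23163208]
[100.1 -87.4  31.6]
```

```bash
python3 -m inch '[{"delta_pos":[35,-29,0],"delta_rot":[0,0,0],"gripper":10},{"delta_pos":[35,-30,0],"delta_rot":[0,0,0],"gripper":10},{"delta_pos":[34,-29,10],"delta_rot":[0,0,0],"gripper":10},{"delta_pos":[0,0,0],"delta_rot":[0,0,0],"gripper":10},{"delta_pos":[0,0,0],"delta_rot":[0,0,0],"gripper":10}]'
python3 - <<'E'
from h import *
print(totool([.531,.028,.200]))
E
```

```text
clock: 4.1
tool_pos: [0.5302, 0.0283, 0.2203]
eef_rot: [0.992, 0.122, -0.001, 0.0]
contact_force: [0.4, 0.3, -0.4]
finger_gap: 0.223
gripper_force: 39.5
[ 0.8  0.5 20.3]
```

```bash
python3 -m inch '[{"delta_pos":[1,0,20],"delta_rot":[0,0,0],"gripper":10},{"delta_pos":[0,0,14],"delta_rot":[0,0,0],"gripper":10},{"delta_pos":[0,0,14],"delta_rot":[0,0,0],"gripper":10},{"delta_pos":[0,0,10],"delta_rot":[0,0,0],"gripper":10},{"delta_pos":[0,0,4],"delta_rot":[0,0,0],"gripper":10}]' && python3 -m inch '[{"delta_pos":[0,0,0],"delta_rot":[0,0,0],"gripper":10},{"delta_pos":[0,0,3],"delta_rot":[0,0,0],"gripper":10},{"delta_pos":[0,0,3],"delta_rot":[0,0,0],"gripper":10}]'
```

```text
clock: 4.6
tool_pos: [0.5298, 0.0285, 0.1578]
eef_rot: [0.993, 0.122, -0.001, -0.0]
contact_force: [0.3, -0.3, 0.1]
finger_gap: 0.224
gripper_force: 39.5
clock: 4.9
tool_pos: [0.5315, 0.029, 0.1539]
eef_rot: [0.993, 0.122, 0.001, 0.0]
contact_force: [0.5, -0.8, 0.1]
finger_gap: 0.223
gripper_force: 39.6
```

```bash
python3 -m inch '[{"delta_pos":[0,0,2],"delta_rot":[0,0,0],"gripper":10},{"delta_pos":[0,0,2],"delta_rot":[0,0,0],"gripper":10}]'
```

```text
clock: 5.1
tool_pos: [0.5312, 0.0291, 0.1496]
eef_rot: [0.993, 0.122, 0.0, 0.0]
contact_force: [-0.5, 1.0, 0.3]
finger_gap: 0.226
gripper_force: 39.6
```

```bash
for i in 1; do python3 -m inch '[{"delta_pos":[0,0,2],"delta_rot":[0,0,0],"gripper":10},{"delta_pos":[0,0,2],"delta_rot":[0,0,0],"gripper":10},{"delta_pos":[0,0,0],"delta_rot":[0,0,0],"gripper":10}]'; done
```

```text
clock: 5.4
tool_pos: [0.5307, 0.0291, 0.1449]
eef_rot: [0.993, 0.122, -0.0, -0.0]
contact_force: [0.3, 0.6, -1.6]
finger_gap: 0.222
gripper_force: 39.5
```

```bash
python3 -m inch '[{"delta_pos":[0,0,2],"delta_rot":[0,0,0],"gripper":10},{"delta_pos":[0,0,1],"delta_rot":[0,0,0],"gripper":10},{"delta_pos":[0,0,0],"delta_rot":[0,0,0],"gripper":10}]'
```

```text
clock: 5.7
tool_pos: [0.5307, 0.029, 0.1421]
eef_rot: [0.993, 0.122, -0.0, -0.0]
contact_force: [0.3, -1.6, -1.4]
finger_gap: 0.221
gripper_force: 39.6
```

```bash
python3 -m inch '[{"delta_pos":[0,0,2],"delta_rot":[0,0,0],"gripper":10},{"delta_pos":[0,0,1],"delta_rot":[0,0,0],"gripper":10},{"delta_pos":[0,0,0],"delta_rot":[0,0,0],"gripper":10}]'
```

```text
clock: 6.0
tool_pos: [0.5307, 0.029, 0.139]
eef_rot: [0.993, 0.122, -0.0, -0.0]
contact_force: [0.5, 0.5, -0.8]
finger_gap: 0.224
gripper_force: 39.6
```

```bash
python3 -m inch '[{"delta_pos":[0,0,2],"delta_rot":[0,0,0],"gripper":10},{"delta_pos":[0,0,1],"delta_rot":[0,0,0],"gripper":10},{"delta_pos":[0,0,0],"delta_rot":[0,0,0],"gripper":10}]'
```

```text
clock: 6.3
tool_pos: [0.5307, 0.0291, 0.136]
eef_rot: [0.993, 0.122, -0.0, -0.0]
contact_force: [0.1, -0.2, -1.2]
finger_gap: 0.226
gripper_force: 39.6
```

```bash
python3 -m inch '[{"delta_pos":[0,0,2],"delta_rot":[0,0,0],"gripper":10},{"delta_pos":[0,0,2],"delta_rot":[0,0,0],"gripper":10},{"delta_pos":[0,0,2],"delta_rot":[0,0,0],"gripper":10},{"delta_pos":[0,0,0],"delta_rot":[0,0,0],"gripper":10}]'
```

```text
clock: 6.7
tool_pos: [0.5306, 0.0291, 0.1298]
eef_rot: [0.993, 0.122, -0.0, -0.0]
contact_force: [1.2, -0.2, -2.1]
finger_gap: 0.224
gripper_force: 39.5
```

```bash
python3 -m inch '[{"delta_pos":[0,0,2],"delta_rot":[0,0,0],"gripper":10},{"delta_pos":[0,0,2],"delta_rot":[0,0,0],"gripper":10},{"delta_pos":[0,0,1],"delta_rot":[0,0,0],"gripper":10},{"delta_pos":[0,0,0],"delta_rot":[0,0,0],"gripper":10}]'
```

```text
clock: 7.1
tool_pos: [0.5306, 0.0291, 0.125]
eef_rot: [0.993, 0.122, -0.0, -0.0]
contact_force: [0.1, 0.0, -0.7]
finger_gap: 0.221
gripper_force: 39.6
```

```bash
python3 -m inch '[{"delta_pos":[0,0,2],"delta_rot":[0,0,0],"gripper":10},{"delta_pos":[0,0,2],"delta_rot":[0,0,0],"gripper":10},{"delta_pos":[0,0,0],"delta_rot":[0,0,0],"gripper":10},{"delta_pos":[0,0,0],"delta_rot":[0,0,0],"gripper":10}]'
```

```text
clock: 7.5
tool_pos: [0.5309, 0.029, 0.1213]
eef_rot: [0.993, 0.122, 0.0, 0.0]
contact_force: [0.8, 0.6, -0.1]
finger_gap: 0.221
gripper_force: 39.6
```

```bash
python3 -m inch '[{"delta_pos":[0,0,2],"delta_rot":[0,0,0],"gripper":10},{"delta_pos":[0,0,0],"delta_rot":[0,0,0],"gripper":10},{"delta_pos":[0,0,0],"delta_rot":[0,0,0],"gripper":10}]'
```

```text
clock: 7.8
tool_pos: [0.5312, 0.0291, 0.1198]
eef_rot: [0.993, 0.122, 0.0, 0.0]
contact_force: [-1.1, -0.4, 2.9]
finger_gap: 0.221
gripper_force: 40.0
```

Floor contact felt at the expected depth (tip about 16 mm, 4 N net), so this is the empty well. Returning the rod.

```bash
python3 -m inch '[{"delta_pos":[0,0,-15],"delta_rot":[0,0,0],"gripper":10},{"delta_pos":[0,0,-30],"delta_rot":[0,0,0],"gripper":10},{"delta_pos":[0,0,-35],"delta_rot":[0,0,0],"gripper":10},{"delta_pos":[0,0,-30],"delta_rot":[0,0,0],"gripper":10},{"delta_pos":[-15,35,0],"delta_rot":[0,0,0],"gripper":10}]' && python3 -m inch '[{"delta_pos":[-18,45,0],"delta_rot":[0,0,0],"gripper":10},{"delta_pos":[-18,45,0],"delta_rot":[0,0,0],"gripper":10},{"delta_pos":[-18,45,0],"delta_rot":[0,0,0],"gripper":10},{"delta_pos":[-18,45,0],"delta_rot":[0,0,0],"gripper":10},{"delta_pos":[0,0,0],"delta_rot":[0,0,0],"gripper":10}]' && python3 -c "
from h import *
print(totool([.494,-.256,.1716]))"
```

```text
clock: 8.3
tool_pos: [0.5283, -0.0064, 0.2343]
eef_rot: [0.992, 0.125, 0.005, 0.001]
contact_force: [1.4, -1.2, -1.1]
finger_gap: 0.222
gripper_force: 39.7
clock: 8.8
tool_pos: [0.4972, -0.2063, 0.2287]
eef_rot: [0.993, 0.118, -0.001, 0.001]
contact_force: [-0.2, 1.4, -1.6]
finger_gap: 0.221
gripper_force: 39.6
[-14.8  47.4  57.2]
```

```bash
python3 -m inch '[{"delta_pos":[-8,24,0],"delta_rot":[0,0,0.4],"gripper":10},{"delta_pos":[-7,23,20],"delta_rot":[0,0,0],"gripper":10},{"delta_pos":[0,0,15],"delta_rot":[0,0,0],"gripper":10},{"delta_pos":[0,0,0],"delta_rot":[0,0,0],"gripper":10},{"delta_pos":[0,0,0],"delta_rot":[0,0,0],"gripper":10}]'
python3 - <<'E'
from h import *
s=snap('wrist','w3.png')
print(totool([.494,-.256,.1716]),px(s,[.490,-.256,.055]),px(s,[.490,-.256,status.observe()['tool_pos'][2]-.1036]))
cv2.imwrite('pics/w3c.png',cv2.resize(s['frame'][120:480,160:480],None,fx=1.6,fy=1.6))
E
```

```text
clock: 9.3
tool_pos: [0.4948, -0.2484, 0.1934]
eef_rot: [0.993, 0.119, -0.001, -0.001]
contact_force: [0.3, 0.7, 0.2]
finger_gap: 0.225
gripper_force: 39.7
[-3.1  6.7 22.7] (np.float64(332.14528088719874), np.float64(229.27213938638374)) (np.float64(332.9581431123607), np.float64(245.0819907476066))
```

View pics/w3c.png

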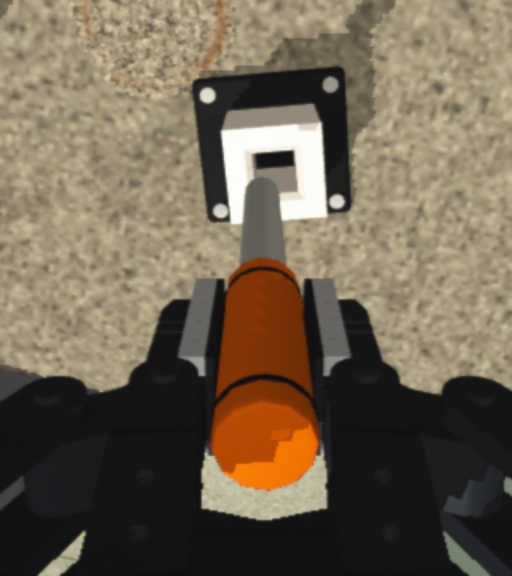

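The hole centre is at about (332,229) in the full image and the rod tip at about (324,242). The rod needs about +6 mm in tool y and -2.5 mm in tool x, which agrees with the calculation.

```bash
python3 -m inch '[{"delta_pos":[-2.5,6,0],"delta_rot":[0,0,0],"gripper":10},{"delta_pos":[0,0,0],"delta_rot":[0,0,0],"gripper":10},{"delta_pos":[0,0,0],"delta_rot":[0,0,0],"gripper":10}]'
python3 - <<'E'
from h import *
s=snap('wrist')
print(totool([.494,-.256,.1716]),px(s,[.490,-.256,status.observe()['tool_pos'][2]-.1036]))
cv2.imwrite('pics/w4c.png',cv2.resize(s['frame'][120:300,240:420],None,fx=3,fy=3))
E
```

```text
clock: 9.65
tool_pos: [0.4946, -0.2564, 0.195]
eef_rot: [0.993, 0.119, 0.001, 0.0]
contact_force: [0.4, -0.5, -0.6]
finger_gap: 0.225
gripper_force: 39.7
[-0.4 -0.4 23.2] (np.float64(320.34240898120675), np.float64(241.7341897431347))
```

View pics/w4c.png

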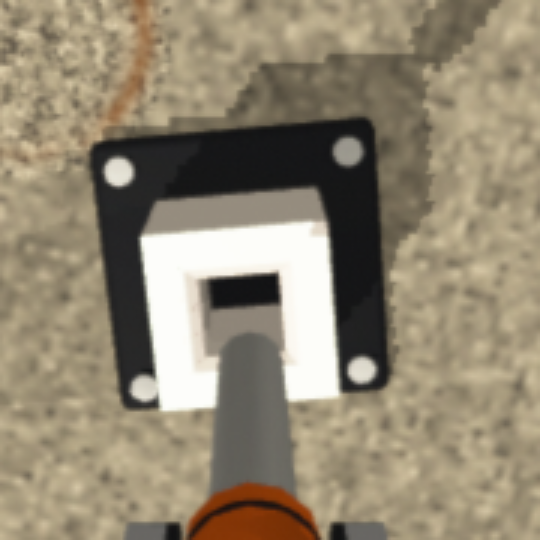

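The tip is aligned with the hole to about 1 mm. Lowering.

```bash
python3 -m inch '[{"delta_pos":[0,-0.5,15],"delta_rot":[0,0,0],"gripper":10},{"delta_pos":[0,0,15],"delta_rot":[0,0,0],"gripper":10},{"delta_pos":[0,0,8],"delta_rot":[0,0,0],"gripper":10},{"delta_pos":[0,0,5],"delta_rot":[0,0,0],"gripper":10},{"delta_pos":[0,0,0],"delta_rot":[0,0,0],"gripper":10}]'
```

```text
clock: 10.2
tool_pos: [0.4932, -0.2552, 0.1496]
eef_rot: [0.993, 0.119, -0.001, -0.001]
contact_force: [-0.5, 0.4, -0.8]
finger_gap: 0.221
gripper_force: 39.7
```

Inside the hole (tip about 46 mm) with no contact force.

```bash
python3 -m inch '[{"delta_pos":[0,0,10],"delta_rot":[0,0,0],"gripper":10},{"delta_pos":[0,0,10],"delta_rot":[0,0,0],"gripper":10},{"delta_pos":[0,0,8],"delta_rot":[0,0,0],"gripper":10},{"delta_pos":[0,0,5],"delta_rot":[0,0,0],"gripper":10},{"delta_pos":[0,0,0],"delta_rot":[0,0,0],"gripper":10}]'
```

```text
clock: 10.7
tool_pos: [0.4933, -0.2553, 0.117]
eef_rot: [0.993, 0.119, -0.001, -0.001]
contact_force: [-0.3, -0.2, -1.2]
finger_gap: 0.22
gripper_force: 39.7
```

```bash
python3 -m inch '[{"delta_pos":[0,0,3],"delta_rot":[0,0,0],"gripper":10},{"delta_pos":[0,0,1.5],"delta_rot":[0,0,0],"gripper":10},{"delta_pos":[0,0,0],"delta_rot":[0,0,0],"gripper":10},{"delta_pos":[0,0,0],"delta_rot":[0,0,0],"gripper":40},{"delta_pos":[0,0,0],"delta_rot":[0,0,0],"gripper":60}]' && python3 -m inch '[{"delta_pos":[0,0,0],"delta_rot":[0,0,0],"gripper":60},{"delta_pos":[0,0,0],"delta_rot":[0,0,0],"gripper":60},{"delta_pos":[0,0,-30],"delta_rot":[0,0,0],"gripper":60},{"delta_pos":[0,0,-40],"delta_rot":[0,0,0],"gripper":60},{"delta_pos":[0,0,-40],"delta_rot":[0,0,0],"gripper":60}]'
python3 - <<'E'
from h import *
print(totool([.462,.333,.25]))
s=snap('wrist');b=blobs(s,(5,120,100),(22,255,255),300);print(b,px(s,[.490,-.256,.158]))
E
```

```text
clock: 11.2
tool_pos: [0.4944, -0.2561, 0.1143]
eef_rot: [0.993, 0.119, 0.0, 0.0]
contact_force: [-0.1, 0.2, -0.1]
finger_gap: 0.552
gripper_force: 0.0
clock: 11.7
tool_pos: [0.4935, -0.2554, 0.2244]
eef_rot: [0.993, 0.119, -0.001, -0.001]
contact_force: [0.6, 0.2, 0.0]
finger_gap: 0.703
gripper_force: 0.0
[ 107.9 -579.3  -25. ]
[([324.2, 246.5], [306, 214, 36, 61, 1638])] (np.float64(322.10048216066906), np.float64(261.123425456455))
```

```bash
python3 -m inch '[{"delta_pos":[8,-35,-5],"delta_rot":[0,0,0],"gripper":70},{"delta_pos":[8,-45,-5],"delta_rot":[0,0,0],"gripper":70},{"delta_pos":[8,-45,0],"delta_rot":[0,0,0],"gripper":70},{"delta_pos":[8,-45,0],"delta_rot":[0,0,0],"gripper":70},{"delta_pos":[8,-45,0],"delta_rot":[0,0,0],"gripper":70}]' && python3 -m inch '[{"delta_pos":[8,-45,0],"delta_rot":[0,0,0],"gripper":70},{"delta_pos":[8,-45,0],"delta_rot":[0,0,0],"gripper":70},{"delta_pos":[8,-45,0],"delta_rot":[0,0,0],"gripper":70},{"delta_pos":[8,-45,0],"delta_rot":[0,0,0],"gripper":70},{"delta_pos":[8,-45,0],"delta_rot":[0,0,0],"gripper":70}]' && python3 -m inch '[{"delta_pos":[0,-40,0],"delta_rot":[0,0,0],"gripper":70},{"delta_pos":[0,0,0],"delta_rot":[0,0,0],"gripper":70},{"delta_pos":[0,0,0],"delta_rot":[0,0,0],"gripper":70}]'
python3 - <<'E'
from h import *
s=snap('wrist','w5.png');print(blobs(s,(95,100,50),(130,255,255),300),px(s,[.462,.333,.118]),totool([.462,.333,.118]))
s=snap('top');b=blobs(s,(5,120,100),(22,255,255),100);print(b)
E
```

```text
clock: 12.25
tool_pos: [0.482, -0.0358, 0.234]
eef_rot: [0.993, 0.118, 0.0, 0.0]
contact_force: [0.6, 1.1, -0.1]
finger_gap: 0.815
gripper_force: 0.0
clock: 12.75
tool_pos: [0.4678, 0.1925, 0.234]
eef_rot: [0.993, 0.119, 0.001, 0.0]
contact_force: [0.9, -0.2, 0.0]
finger_gap: 0.821
gripper_force: 0.0
clock: 13.05
tool_pos: [0.4584, 0.2301, 0.2336]
eef_rot: [0.993, 0.12, -0.0, 0.0]
contact_force: [-0.5, -0.5, -0.3]
finger_gap: 0.821
gripper_force: 0.0
[([505.4, 189.0], [430, 146, 156, 90, 566]), ([171.1, 184.5], [142, 157, 59, 56, 2536])] (np.float64(168.64313471867354), np.float64(188.00218065923505)) [  27.7 -100.2  115.6]
[([463.6, 32.9], [455, 25, 18, 17, 252]), ([410.8, 52.3], [398, 34, 31, 33, 581]), ([204.6, 156.4], [195, 147, 20, 19, 286]), ([479.8, 265.2], [470, 259, 20, 13, 185])]
```

View pics/w5.png

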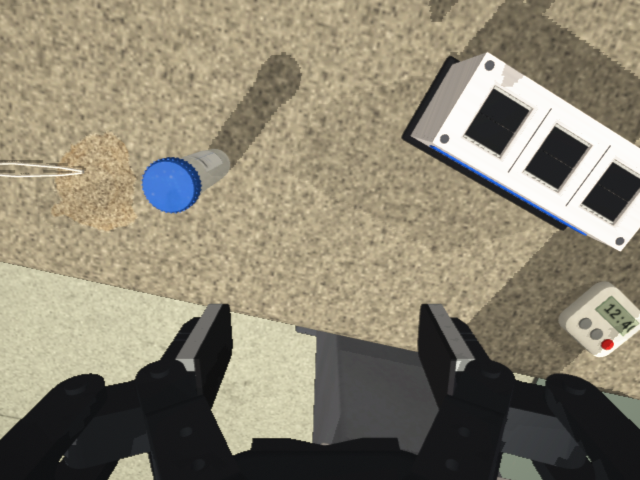

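The blue cap's centre is at (171,185), within about 1.5 mm of the prediction. Its surroundings are clear.

```bash
python3 -m inch '[{"delta_pos":[10,-33,0],"delta_rot":[0,0,0],"gripper":70},{"delta_pos":[10,-33,0],"delta_rot":[0,0,0],"gripper":70},{"delta_pos":[9,-33,30],"delta_rot":[0,0,0],"gripper":70},{"delta_pos":[0,0,40],"delta_rot":[0,0,0],"gripper":70},{"delta_pos":[0,0,0],"delta_rot":[0,0,0],"gripper":70}]'
python3 - <<'E'
from h import *
s=snap('wrist');print(blobs(s,(95,100,50),(130,255,255),300),px(s,[.4635,.332,.118]),totool([.4635,.332,.082]))
E
```

```text
clock: 13.65
tool_pos: [0.4599, 0.3295, 0.1576]
eef_rot: [0.993, 0.118, -0.006, 0.002]
contact_force: [-1.2, -0.2, -0.6]
finger_gap: 0.819
gripper_force: 0.0
[([315.9, 261.2], [279, 225, 74, 73, 4153])] (np.float64(318.5073069103874), np.float64(265.2536271686258)) [ 2.8 -1.6 78.6]
```

```bash
python3 -m inch '[{"delta_pos":[3,-2,25],"delta_rot":[0,0,0],"gripper":70},{"delta_pos":[0,0,25],"delta_rot":[0,0,0],"gripper":70},{"delta_pos":[0,0,15],"delta_rot":[0,0,0],"gripper":70},{"delta_pos":[0,0,7],"delta_rot":[0,0,0],"gripper":70},{"delta_pos":[0,0,0],"delta_rot":[0,0,0],"gripper":70}]' && python3 -c "
from h import *
print(totool([.4635,.332,.082]))"
```

```text
clock: 14.2
tool_pos: [0.4664, 0.3346, 0.092]
eef_rot: [0.993, 0.118, -0.0, 0.0]
contact_force: [-0.2, -1.0, -1.0]
finger_gap: 0.816
gripper_force: 0.0
[-3.4  1.8 10. ]
```

```bash
python3 -m inch '[{"delta_pos":[-2.5,1,6],"delta_rot":[0,0,0],"gripper":60},{"delta_pos":[0,0,4],"delta_rot":[0,0,0],"gripper":50},{"delta_pos":[0,0,0],"delta_rot":[0,0,0],"gripper":40},{"delta_pos":[0,0,0],"delta_rot":[0,0,0],"gripper":25},{"delta_pos":[0,0,0],"delta_rot":[0,0,0],"gripper":25}]' 40 && python3 -m inch '[{"delta_pos":[0,0,0],"delta_rot":[0,0,0],"gripper":25},{"delta_pos":[0,0,0],"delta_rot":[0,0,0],"gripper":25}]'
```

```text
clock: 14.7
tool_pos: [0.464, 0.3339, 0.0821]
eef_rot: [0.993, 0.119, 0.0, -0.0]
contact_force: [0.6, -0.3, 0.6]
finger_gap: 0.393
gripper_force: 39.7
clock: 14.9
tool_pos: [0.4641, 0.3339, 0.0821]
eef_rot: [0.993, 0.119, 0.0, -0.0]
contact_force: [0.4, 0.5, 0.6]
finger_gap: 0.39
gripper_force: 39.7
```

```bash
python3 -m inch '[{"delta_pos":[0,0,-20],"delta_rot":[0,0,0],"gripper":25},{"delta_pos":[0,0,-40],"delta_rot":[0,0,0],"gripper":25},{"delta_pos":[0,0,-40],"delta_rot":[0,0,0],"gripper":25},{"delta_pos":[0,0,-35],"delta_rot":[0,0,0],"gripper":25},{"delta_pos":[0,20,0],"delta_rot":[0,0,0],"gripper":25}]' && python3 -m inch '[{"delta_pos":[-2,45,0],"delta_rot":[0,0,0],"gripper":25},{"delta_pos":[-2,45,0],"delta_rot":[0,0,0],"gripper":25},{"delta_pos":[-2,45,0],"delta_rot":[0,0,0],"gripper":25},{"delta_pos":[-2,45,0],"delta_rot":[0,0,0],"gripper":25},{"delta_pos":[-2,45,0],"delta_rot":[0,0,0],"gripper":25}]' && python3 -m inch '[{"delta_pos":[-2,45,0],"delta_rot":[0,0,0],"gripper":25},{"delta_pos":[0,15,0],"delta_rot":[0,0,0],"gripper":25},{"delta_pos":[0,0,0],"delta_rot":[0,0,0],"gripper":25},{"delta_pos":[0,0,0],"delta_rot":[0,0,0],"gripper":25}]'
python3 - <<'E'
from h import *
s=snap('wrist','w6.png');z=status.observe()['tool_pos'][2]
print(totool([.527,.0275,z]),px(s,[.527,.0275,.082]),px(s,[.527,.0275,z-.082]),px(s,np.r_[status.observe()['tool_pos'][:2],z-.082]))
E
```

```text
clock: 15.4
tool_pos: [0.4719, 0.3174, 0.2239]
eef_rot: [0.993, 0.12, 0.006, -0.003]
contact_force: [0.4, 0.7, -0.4]
finger_gap: 0.387
gripper_force: 39.9
clock: 15.9
tool_pos: [0.5118, 0.0915, 0.2168]
eef_rot: [0.993, 0.119, 0.0, 0.0]
contact_force: [1.1, 0.3, -0.3]
finger_gap: 0.388
gripper_force: 39.9
clock: 16.3
tool_pos: [0.5237, 0.035, 0.2165]
eef_rot: [0.993, 0.118, -0.0, -0.001]
contact_force: [-0.0, 0.3, -0.5]
finger_gap: 0.384
gripper_force: 40.0
[ 1.3  8.6 -0. ] (np.float64(334.6332046032987), np.float64(220.26756294225245)) (np.float64(336.5663042474927), np.float64(243.70800791238332)) (np.float64(321.7945522113414), np.float64(245.87628713567463))
```

View pics/w6.png

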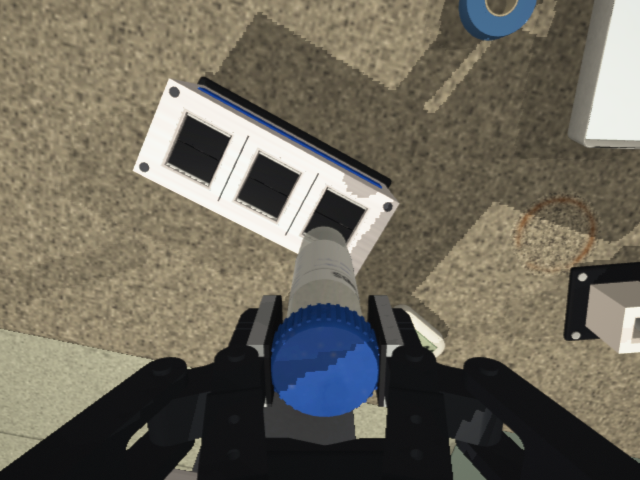

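The tube hangs upright, with its foot at about (324,249). The two other wells are at about (202,150) and (268,187), and the target well is partly hidden near (335,222).

```bash
cat > wells.py <<'E'
from h import *
s=snap('wrist');f=s['frame'];o=status.observe();z=o['tool_pos'][2]
d=cv2.inRange(f,(0,0,0),(60,60,60));n,_,st,ce=cv2.connectedComponentsWithStats(d)
W=[]
for i in range(1,n):
    r=ray(s,*ce[i],.082)
    if st[i][4]>800 and (min(np.linalg.norm(r[:2]-q) for q in([.540,.079],[.5535,.129]))<.012): W.append(r);print(ce[i].round(1),st[i],r.round(4))
W=sorted(W,key=lambda r:r[1])
u=(W[1]-W[0])/np.linalg.norm(W[1]-W[0]);A=W[0]-u*.052 if False else (W[0]+W[1])/2-u*.078
print('A',A,'spacing',np.linalg.norm(W[1]-W[0]),'tool',o['tool_pos'],totool([A[0],A[1],z]))
# tube edges rows
print('axis px of tool at foot',px(s,np.r_[o['tool_pos'][:2],z-.082]),'target',px(s,np.r_[A[:2],z-.082]))
E
python3 wells.py
```

```text
[199.2 149. ] [ 169  116   62   66 2320] [0.5534 0.1284 0.082 ]
[268.8 185.4] [ 240  154   59   63 2118] [0.5402 0.0782 0.082 ]
A [0.52707863 0.02782527 0.082     ] spacing 0.05190466222039435 tool [0.5236504  0.03585863 0.21660622] [ 1.4  8.6 -0. ]
axis px of tool at foot (np.float64(322.24419115795274), np.float64(245.88612646525502)) target (np.float64(337.0065040344907), np.float64(243.57051774227583))
```

```bash
python3 -m inch '[{"delta_pos":[2.5,7.8,5],"delta_rot":[0,0,0],"gripper":25},{"delta_pos":[0,0,15],"delta_rot":[0,0,0],"gripper":25},{"delta_pos":[0,0,15],"delta_rot":[0,0,0],"gripper":25},{"delta_pos":[0,0,0],"delta_rot":[0,0,0],"gripper":25},{"delta_pos":[0,0,0],"delta_rot":[0,0,0],"gripper":25}]' && python3 wells.py
python3 - <<'E'
from h import *
s=snap('wrist');f=s['frame'];cv2.imwrite('pics/w7.png',cv2.resize(f[120:320,220:440],None,fx=3,fy=3,interpolation=cv2.INTER_CUBIC))
E
```

```text
clock: 16.9
tool_pos: [0.5281, 0.0279, 0.1814]
eef_rot: [0.993, 0.119, -0.0, -0.0]
contact_force: [0.5, -0.2, -0.6]
finger_gap: 0.387
gripper_force: 40.0
[167.5 158.8] [ 134  121   69   76 2991] [0.5534 0.1284 0.082 ]
[247.2 199.7] [ 214  165   69   70 2713] [0.5403 0.0782 0.082 ]
A [0.527167   0.02780577 0.082     ] spacing 0.051828472710903385 tool [0.52870155 0.0277709  0.18219816] [-1.5 -0.4 -0. ]
axis px of tool at foot (np.float64(323.11661451756964), np.float64(245.4560459380312)) target (np.float64(322.43929067811047), np.float64(247.8630717521612))
```

View pics/w7.png

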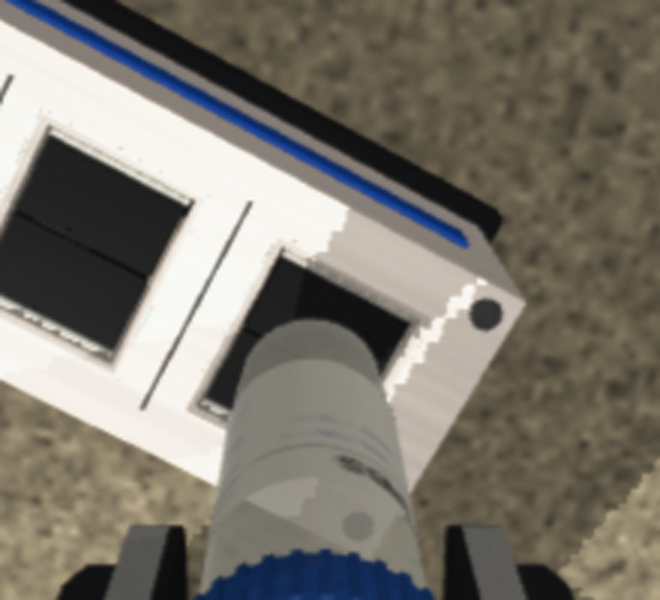

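The well's outline centre is at crop (307,366), and the foot's centre is at crop (315,382). The foot needs about -1.5 mm in tool y.

```bash
python3 -m inch '[{"delta_pos":[0,-1.5,6],"delta_rot":[0,0,0],"gripper":25},{"delta_pos":[0,0,6],"delta_rot":[0,0,0],"gripper":25},{"delta_pos":[0,0,3],"delta_rot":[0,0,0],"gripper":25},{"delta_pos":[0,0,0],"delta_rot":[0,0,0],"gripper":25}]' && python3 -m inch '[{"delta_pos":[0,0,2],"delta_rot":[0,0,0],"gripper":25},{"delta_pos":[0,0,2],"delta_rot":[0,0,0],"gripper":25},{"delta_pos":[0,0,0],"delta_rot":[0,0,0],"gripper":25}]'
```

```text
clock: 17.4
tool_pos: [0.5273, 0.029, 0.1659]
eef_rot: [0.993, 0.119, -0.001, -0.0]
contact_force: [0.1, 0.2, -1.5]
finger_gap: 0.386
gripper_force: 40.0
clock: 17.7
tool_pos: [0.5284, 0.0289, 0.1633]
eef_rot: [0.993, 0.119, 0.001, 0.0]
contact_force: [-0.4, 0.0, 2.0]
finger_gap: 0.391
gripper_force: 40.2
```

```bash
python3 -m inch '[{"delta_pos":[0,0,2],"delta_rot":[0,0,0],"gripper":25},{"delta_pos":[0,0,0],"delta_rot":[0,0,0],"gripper":25}]'
```

```text
clock: 17.9
tool_pos: [0.5286, 0.0287, 0.1615]
eef_rot: [0.993, 0.119, 0.001, 0.0]
contact_force: [-0.2, -0.4, 3.3]
finger_gap: 0.391
gripper_force: 40.3
```

```bash
python3 -m inch '[{"delta_pos":[0,0,2],"delta_rot":[0,0,0],"gripper":25},{"delta_pos":[0,0,1],"delta_rot":[0,0,0],"gripper":25},{"delta_pos":[0,0,0],"delta_rot":[0,0,0],"gripper":25}]'
```

```text
clock: 18.2
tool_pos: [0.528, 0.0289, 0.1579]
eef_rot: [0.993, 0.119, 0.0, 0.0]
contact_force: [0.2, -0.1, 4.4]
finger_gap: 0.39
gripper_force: 40.3
```

```bash
python3 -m inch '[{"delta_pos":[0,0,2],"delta_rot":[0,0,0],"gripper":25},{"delta_pos":[0,0,2],"delta_rot":[0,0,0],"gripper":25},{"delta_pos":[0,0,0],"delta_rot":[0,0,0],"gripper":25}]'
```

```text
clock: 18.5
tool_pos: [0.5273, 0.0289, 0.1528]
eef_rot: [0.993, 0.119, -0.001, -0.0]
contact_force: [0.5, -0.0, 0.8]
finger_gap: 0.395
gripper_force: 40.1
```

```bash
python3 -m inch '[{"delta_pos":[0,0,2],"delta_rot":[0,0,0],"gripper":25},{"delta_pos":[0,0,2],"delta_rot":[0,0,0],"gripper":25},{"delta_pos":[0,0,2],"delta_rot":[0,0,0],"gripper":25},{"delta_pos":[0,0,0],"delta_rot":[0,0,0],"gripper":25}]'
```

```text
clock: 18.9
tool_pos: [0.5273, 0.029, 0.1469]
eef_rot: [0.993, 0.119, -0.001, -0.0]
contact_force: [-0.0, -1.0, 0.0]
finger_gap: 0.385
gripper_force: 40.0
```

```bash
python3 -m inch '[{"delta_pos":[0,0,2],"delta_rot":[0,0,0],"gripper":25},{"delta_pos":[0,0,2],"delta_rot":[0,0,0],"gripper":25},{"delta_pos":[0,0,0],"delta_rot":[0,0,0],"gripper":25}]'
```

```text
clock: 19.2
tool_pos: [0.5275, 0.0289, 0.1431]
eef_rot: [0.993, 0.119, -0.001, -0.0]
contact_force: [-0.2, -0.1, -1.4]
finger_gap: 0.39
gripper_force: 40.0
```

```bash
python3 -m inch '[{"delta_pos":[0,0,2],"delta_rot":[0,0,0],"gripper":25},{"delta_pos":[0,0,2],"delta_rot":[0,0,0],"gripper":25},{"delta_pos":[0,0,0],"delta_rot":[0,0,0],"gripper":25}]'
```

```text
clock: 19.5
tool_pos: [0.528, 0.0287, 0.1397]
eef_rot: [0.993, 0.119, 0.0, 0.0]
contact_force: [-0.4, -0.6, 0.4]
finger_gap: 0.386
gripper_force: 40.1
```

```bash
python3 -m inch '[{"delta_pos":[0,0,2],"delta_rot":[0,0,0],"gripper":25},{"delta_pos":[0,0,2],"delta_rot":[0,0,0],"gripper":25},{"delta_pos":[0,0,2],"delta_rot":[0,0,0],"gripper":25},{"delta_pos":[0,0,0],"delta_rot":[0,0,0],"gripper":25}]'
```

```text
clock: 19.9
tool_pos: [0.5277, 0.0289, 0.1333]
eef_rot: [0.993, 0.119, -0.0, 0.0]
contact_force: [1.0, 0.2, 0.4]
finger_gap: 0.391
gripper_force: 40.1
```

```bash
python3 -m inch '[{"delta_pos":[0,0,2],"delta_rot":[0,0,0],"gripper":25},{"delta_pos":[0,0,2],"delta_rot":[0,0,0],"gripper":25},{"delta_pos":[0,0,2],"delta_rot":[0,0,0],"gripper":25},{"delta_pos":[0,0,2],"delta_rot":[0,0,0],"gripper":25},{"delta_pos":[0,0,0],"delta_rot":[0,0,0],"gripper":25}]'
```

```text
clock: 20.4
tool_pos: [0.5276, 0.0289, 0.1252]
eef_rot: [0.993, 0.119, -0.0, -0.0]
contact_force: [-0.4, -0.9, 0.6]
finger_gap: 0.387
gripper_force: 40.1
```

```bash
python3 -m inch '[{"delta_pos":[0,0,2],"delta_rot":[0,0,0],"gripper":25},{"delta_pos":[0,0,2],"delta_rot":[0,0,0],"gripper":25},{"delta_pos":[0,0,2],"delta_rot":[0,0,0],"gripper":25},{"delta_pos":[0,0,2],"delta_rot":[0,0,0],"gripper":25},{"delta_pos":[0,0,0],"delta_rot":[0,0,0],"gripper":25}]'
```

```text
clock: 20.9
tool_pos: [0.5276, 0.0289, 0.1173]
eef_rot: [0.993, 0.119, -0.0, -0.0]
contact_force: [0.3, 0.0, 0.8]
finger_gap: 0.383
gripper_force: 40.1
```

```bash
python3 -m inch '[{"delta_pos":[0,0,2],"delta_rot":[0,0,0],"gripper":25},{"delta_pos":[0,0,2],"delta_rot":[0,0,0],"gripper":25},{"delta_pos":[0,0,2],"delta_rot":[0,0,0],"gripper":25},{"delta_pos":[0,0,2],"delta_rot":[0,0,0],"gripper":25},{"delta_pos":[0,0,0],"delta_rot":[0,0,0],"gripper":25}]'
```

```text
clock: 21.4
tool_pos: [0.5276, 0.0289, 0.1093]
eef_rot: [0.993, 0.119, -0.0, -0.0]
contact_force: [-0.3, -1.1, 1.5]
finger_gap: 0.386
gripper_force: 40.1
```

```bash
python3 -m inch '[{"delta_pos":[0,0,2],"delta_rot":[0,0,0],"gripper":25},{"delta_pos":[0,0,2],"delta_rot":[0,0,0],"gripper":25},{"delta_pos":[0,0,2],"delta_rot":[0,0,0],"gripper":25},{"delta_pos":[0,0,0],"delta_rot":[0,0,0],"gripper":25}]'
```

```text
clock: 21.8
tool_pos: [0.5277, 0.0289, 0.1033]
eef_rot: [0.993, 0.119, -0.0, -0.0]
contact_force: [0.0, -0.0, 0.9]
finger_gap: 0.385
gripper_force: 40.1
```

```bash
python3 -m inch '[{"delta_pos":[0,0,2],"delta_rot":[0,0,0],"gripper":25},{"delta_pos":[0,0,2],"delta_rot":[0,0,0],"gripper":25},{"delta_pos":[0,0,0],"delta_rot":[0,0,0],"gripper":25},{"delta_pos":[0,0,0],"delta_rot":[0,0,0],"gripper":25}]'
```

```text
clock: 22.2
tool_pos: [0.5279, 0.0289, 0.0996]
eef_rot: [0.993, 0.119, -0.0, -0.0]
contact_force: [0.9, -0.4, 0.6]
finger_gap: 0.39
gripper_force: 40.1
```

```bash
python3 -m inch '[{"delta_pos":[0,0,2],"delta_rot":[0,0,0],"gripper":25},{"delta_pos":[0,0,0],"delta_rot":[0,0,0],"gripper":25},{"delta_pos":[0,0,0],"delta_rot":[0,0,0],"gripper":25}]'
```

```text
clock: 22.5
tool_pos: [0.5284, 0.0289, 0.0983]
eef_rot: [0.993, 0.119, 0.001, 0.0]
contact_force: [0.2, 1.4, 4.7]
finger_gap: 0.39
gripper_force: 40.4
```

Floor felt at the expected height. Releasing.

```bash
python3 -m inch '[{"delta_pos":[0,0,0],"delta_rot":[0,0,0],"gripper":45},{"delta_pos":[0,0,0],"delta_rot":[0,0,0],"gripper":70},{"delta_pos":[0,0,0],"delta_rot":[0,0,0],"gripper":75},{"delta_pos":[0,0,0],"delta_rot":[0,0,0],"gripper":75},{"delta_pos":[0,0,-5],"delta_rot":[0,0,0],"gripper":75}]' && python3 -m inch '[{"delta_pos":[0,0,-20],"delta_rot":[0,0,0],"gripper":75},{"delta_pos":[0,0,-35],"delta_rot":[0,0,0],"gripper":75},{"delta_pos":[0,0,-40],"delta_rot":[0,0,0],"gripper":75},{"delta_pos":[-20,0,-30],"delta_rot":[0,0,0],"gripper":75},{"delta_pos":[0,0,0],"delta_rot":[0,0,0],"gripper":75}]' && python3 -m inch '[{"delta_pos":[-40,0,0],"delta_rot":[0,0,0],"gripper":75},{"delta_pos":[0,0,0],"delta_rot":[0,0,0],"gripper":75},{"delta_pos":[0,0,0],"delta_rot":[0,0,0],"gripper":75}]'
python3 - <<'E'
from h import *
s=snap('wrist');b=blobs(s,(95,100,50),(130,255,255),400);print(b,px(s,[.527,.028,.136]),px(s,[.527,.028,.148]))
s=snap('scene');print([x for x in blobs(s,(95,100,50),(130,255,255),80)],px(s,[.527,.028,.130]),px(s,[.527,.028,.142]),[x for x in blobs(s,(5,120,100),(22,255,255),300)])
E
```

```text
clock: 23.0
tool_pos: [0.527, 0.029, 0.102]
eef_rot: [0.993, 0.119, -0.001, -0.0]
contact_force: [-0.3, -0.0, -0.9]
finger_gap: 0.877
gripper_force: 0.0
clock: 23.5
tool_pos: [0.5107, 0.0237, 0.2336]
eef_rot: [0.993, 0.119, 0.005, 0.001]
contact_force: [-0.2, -0.2, 0.3]
finger_gap: 0.881
gripper_force: 0.0
clock: 23.8
tool_pos: [0.4688, 0.0148, 0.2269]
eef_rot: [0.993, 0.118, -0.001, -0.0]
contact_force: [0.1, -0.0, -0.4]
finger_gap: 0.878
gripper_force: 0.0
[([324.4, 138.6], [294, 106, 62, 65, 3003])] (np.float64(324.22765545551033), np.float64(140.08519913193453)) (np.float64(324.17286854680185), np.float64(141.71639111113234))
[([338.1, 108.6], [303, 94, 66, 33, 1020]), ([525.4, 196.0], [516, 188, 19, 17, 241]), ([314.5, 219.3], [306, 212, 18, 15, 226]), ([579.0, 249.4], [565, 235, 29, 30, 518])] (np.float64(315.29138662948964), np.float64(219.01120484136172)) (np.float64(315.3260374786638), np.float64(213.76132738695486)) [([544.3, 240.8], [525, 222, 37, 41, 718]), ([374.4, 334.4], [366, 315, 18, 40, 548])]
```

The cap is at the height of a fully home tube, and the rod is back where it stood at the start.

```bash
python3 -c "
from cell import order
print(order.finish_job())"
```

```text
the job is handed in; nothing more can be done
None
```

I handed the job in after about 24 s of robot time: the rod found the empty well (well 2, or well 0 if the dock's y axis points the other way) and is back upright in its stand, and the blue-capped tube is fully home in that well and released; the highest push I read was about 5 N, and the hand-in call returned no verdict.

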